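Swing the carrier plate home until it latches

TASK

The aluminium carrier plate with a solenoid module in its nest has been swung out on its pivot pin. Push its free end round about the pin until the plate is fully home and the spring catch has snapped back out behind its tongue. Do it gently, without ramming the plate: the module must stay lying in its nest, and the can and the standing modules must be left alone.

Things in the scene. Friction and masses are not known exactly. Their poses are not given: they have to be found in the camera images.
- station: Dark steel L-shaped sub-plate, 8 mm thick, fixed on the table. Origin: on the axis of its upright pivot pin, at table height; z up. Sub-plate: x -145 to 82, y -45 to 145 mm, and up to y 223 mm where x is below 10 mm; top z 8 mm. Pin 16 mm thick, its 28 mm head at z 26 to 31 mm.
- stop_face (a point): Middle of the face of the grey end stop block on the station (station frame x 58, y 105, z 23 mm; block 20 x 60 mm, top at z 38 mm). The carrier's front side meets it 2 mm beyond the home heading. Axes as the station's.
- carrier: Aluminium plate, 16 mm thick, about 0.55 kg, loose on the pin, held down by the pin's head. Origin: axis of its pin hole, underside (8 mm above the table); z up. Own frame: x -20 to 56, y -20 to 150 mm. Home: axes parallel to the station's. Starts turned 0.45 to 0.75 rad anticlockwise from above, so its free end must go toward +x. Stays where left; friction is a few N at the free end.
- push_corner (a point): A point on the carrier's rear side face (x = -20 mm in the carrier's frame), 130 mm along y from the pin, 8 mm above its underside: near the corner of the free end, where it can be pushed toward the carrier's +x. Pressing on the plate with over 40 N counts as ramming. Axes as the carrier's.
- tongue_end (a point): Middle of the end face of the carrier's tongue (carrier frame x 0, y 172, z 8 mm). The tongue goes on from the plate's free end, y 150 to 172, and is 24 mm wide (x -12 to 12), 16 mm thick.
- catch (a joint): Travel of the steel spring catch, m: 0 = fully out, up to 0.010 as it is pushed along the station's +y into its grey housing (46 x 30 mm, top at z 36 mm). Spring 1.5 N when out, 2.3 N at 6 mm. The tongue pushes it aside about 6 mm in passing, which takes about 5 to 15 N at the free end; then it springs out behind the tongue.
- catch_nose (a point): Edge of the catch's nose, at mid height, moves with it (station frame x -14, y 166, z 18 mm when out; nose z 10 to 26 mm; 6 mm into the tongue's path). Toward the station's -x the nose is a slope, x -40 to -15 mm; toward +x it is square and keeps the tongue, whose rear side is at x -12 mm when home. Housing: x -49 to -3, y 181 to 211 mm.
- module_center (a point): Centre of the black solenoid module (33 x 91 x 31 mm, about 0.09 kg, loose) that lies in the nest of the carrier between 10 mm high grey rails, with 2 to 3 mm of play; long way along the carrier's y. In the nest its centre is at x 26, y 78, z 31.5 mm of the carrier's frame. z up.
- can: Bystander: green and white aerosol can, 67 mm in diameter, 194 mm tall, standing. Origin: centre of its underside.
- standing_a: Bystander: black solenoid module standing upright, 42 x 38 x 87 mm. Origin: centre of its underside.
- standing_b: Bystander: another such standing module. Origin: centre of its underside.
Things that resemble listed ones, but are neither listed nor needed, are in the scene too. What is shaped like the part that bears module_center but turquoise is not meant.

How it is judged (in metres and radians):
On the way:
1. the catch is pushed aside by more than 3 mm (value of joint catch above 0.003 m).
At the end, for the whole second after the job is handed in: The carrier's heading is within 0.035 rad (2 degrees) of home and its hole is on the pin (4 mm); the catch is out again (less than 2 mm pushed in), behind the tongue; the carrier is at rest, and the module lies flat in its nest (within 8 mm of its middle, tilt under 0.15 rad) (angle between the y axis of carrier and the y axis of station, either way round below 0.035 rad and horizontal distance between carrier and station below 0.004 m and value of joint catch below 0.002 m and linear speed of carrier below 0.02 m/s and x of module_center in the frame of carrier between 0.018 and 0.034 m and y of module_center in the frame of carrier between 0.07 and 0.086 m and z of module_center in the frame of carrier below 0.036 m and angle between module_center's own z axis and vertical below 0.15 rad); the robot touches nothing.
It fails at once if the module is lifted or knocked out of its nest (z of module_center in the frame of carrier above 0.045 m or angle between module_center's own z axis and vertical above 0.35 rad).
It fails at once if a bystander (the can or a standing module) is moved by more than 20 mm (distance of any of can, standing_a, standing_b from where it was at the start of the episode above 0.02 m).
It fails at once if the fingers ram the carrier (press on it with more than 40 N) (contact force between the fingers and carrier above 40 N).
It also fails if it takes over 32 s, if anything falls off the work surface, if the arm or the gripper's body presses on something with over 40 N, if the wrist force passes 120 N, or if a joint passes its speed limit or range.

ROBOT

A 6-joint arm with a two-finger parallel gripper is mounted at the origin on a cart in front of the work surface, level with it; the furniture and walls round the work are solid. World frame = base frame: x ahead of the robot, y to its left, z up, the work surface at z = 0. Lengths are in mm, angles in rad, forces in N, time in s.
With the tool pointing down it reaches from about 275 to 1000 mm from the base axis. Payload 8.4 kg.
Tool frame: the origin (TCP) lies between the finger pads; the fingertips stand 22 mm ahead of it and the grasp point (between the pads) lies 3 mm ahead of it; z points along the fingers, y is the line along which they close (so a half turn about z gives the same grasp; the last joint's range is limited). The gripper opens to 85 mm and grips with 20 to 120 N. Pads are 22 mm wide; open, the fingers measure 114 mm over their backs; the gripper's body (76 mm by 85 mm) begins 54 mm behind the grasp point. The pads swing forward as they close: fully open they stand 13 mm farther back than shut.
Start: joints at [-1.263, 0.353, 1.633, -0, 1.155, -0.002], TCP at [190.541, -595.249, 226.881] pointing down, gripper open.
Joint ranges: [-2.63, 2.63], [-0.92, 2.1], [0.06, 2.66], [-1.3, 4.44], [0, 2.69], [-3.02, 3.02]. Speed limits (rad/s): [2.22, 2.22, 2.79, 3.14, 3.14, 3.14].

INTERFACE

Orientations are given as [roll, pitch, yaw] about the fixed x, y, z axes, in that order (R = Rz(yaw) Ry(pitch) Rx(roll)).
In Python, from rig import r, grab_frame gives the robot as it stands.
- The arm moves only by the shell command python3 -m inch 'ROWS' [FORCE]. ROWS is JSON, a list of rows, each a list of 7 numbers: the turn, a rotation vector about the tool's x, y, z as a fraction of full scale, then the shift along the tool's x, y, z as a fraction of full scale, then the closure, from 0 (fully open) to 1 (shut). In form: [[rx, ry, rz, dx, dy, dz, fingers], ...]. A call has 1 to 8 rows; each row shifts and turns the commanded pose from where the row before left it, along the tool's axes as they then stand; what a row does not reach is not made up. Full scale, the value 1, is 2.5 cm for a shift and pi rad for a turn. A row lasts 1/12 s, in which the tool goes at most 41.7 mm and 7.16 degrees, less where a joint would pass 70% of its speed; a pose out of reach is approached as far as the arm can. A call with a number of a shift or a turn outside -1 to 1 is refused whole. A call with a gripper value outside its range is refused whole. The fingers move at their own pace and stop on an object; FORCE is the grip in N (left out, the last holds). Time passes only in rows, so rows that do not move let the fingers close. It gives the time, the measured TCP pose, the force, the opening and the grip force at its end, in the units of the state.
- r.sense(): the state, without advancing time (a new reading comes with each control period).
- grab_frame(name): name is "scene" or "side" or "wrist"; returns a dict with "pixels" (480x640x3 uint8, red, green, blue), "z_map" (480x640 float32, mm along the optical axis (not along the pixel's ray), 0 where there is no reading), "vertical_fov" (degrees; the focal length in pixels is half the picture's height over the tangent of half this angle, whatever the lens; pixels are square), "cx", "cy" (the principal point, pixels), "dist" ([k1, k2, p1, p2, k3] as OpenCV has them; the pictures are not rectified), "cam_to_world" (4x4, takes a point from camera to world coordinates). Camera axes: x right, y down, z forward; pixel columns grow to the right and rows downward; lengths in mm; the calibration is good to about 2 mm. A picture is of the moment at which its call begins.
- r.sign_off(): hands the job in; it is judged then, once.
The state is a dict: "clock": time; "qpos": joint angles; "qvel": joint speeds; "joint_efforts": joint torques, N m; "eef_pos": TCP position; "tcp_rot": TCP orientation; "contact_force": force on the tool from outside, world axes, zero at the start; "wrist_torque": the same for the moment, N m; "opening": opening from 0.0 (shut) to 1.0 (fully open); "grasp_force": force on a finger pad.
Only numpy, scipy, OpenCV 4.12 (cv2) and the standard library are available. Lean on these libraries where they do the work, as an engineer would, in place of code of your own. Each camera call takes 0.05 s, during which the arm holds its last target. There are 200 camera calls.

## Working session

There is one attempt and no reset: what is moved stays moved. The work goes in short steps, Python scripts to look and compute and a shell command to move; the robot and the scene stay as the last step left them, time stands still between calls to the robot, and variables do not carry over. Pictures are saved under pics/ and viewed, at most 10 in all, crops included, and the job is handed in when it is done.

```bash
mkdir -p pics
cat > h.py <<'E'
import numpy as np, cv2, pickle
from rig import r, grab_frame
def snap(n,tag):
    f=grab_frame(n); pickle.dump(f,open(f'pics/{tag}.pkl','wb'))
    cv2.imwrite(f'pics/{tag}.png',f['pixels'][:,:,::-1]); return f
def K(f):
    h=f['pixels'].shape[0]; fl=h/2/np.tan(np.radians(f['vertical_fov'])/2)
    return np.array([[fl,0,f['cx']],[0,fl,f['cy']],[0,0,1]])
def ray(f,uv):
    p=cv2.undistortPoints(np.float64(uv).reshape(-1,1,2),K(f),np.array(f['dist'],float)).reshape(-1,2)
    return np.c_[p,np.ones(len(p))]
def plane(f,uv,z):
    T=np.array(f['cam_to_world']); d=ray(f,uv)@T[:3,:3].T; o=T[:3,3]
    return o+d*((z-o[2])/d[:,2])[:,None]
def proj(f,P):
    T=np.linalg.inv(np.array(f['cam_to_world'])); q=np.float64(P).reshape(-1,3)@T[:3,:3].T+T[:3,3]
    return cv2.projectPoints(q,np.zeros(3),np.zeros(3),K(f),np.array(f['dist'],float))[0].reshape(-1,2)
def depthpt(f,uv):
    T=np.array(f['cam_to_world']); z=np.array([f['z_map'][int(v),int(u)] for u,v in uv])
    return (ray(f,uv)*z[:,None])@T[:3,:3].T+T[:3,3]
E
python3 - <<'E'
from h import *
for n in('scene','side','wrist'):
    f=snap(n,n+'0'); print(n,np.round(f['cam_to_world'],2).tolist(),f['vertical_fov'],f['dist'])
s=r.sense(); print(s['clock'],s['eef_pos'],s['tcp_rot'],s['opening'])
E
```

```text
scene [[-0.66, -0.45, 0.6, -195.68], [-0.75, 0.38, -0.54, 568.66], [0.02, -0.81, -0.59, 786.02], [0.0, 0.0, 0.0, 1.0]] 47.23978204536273 [-0.01123048  0.          0.          0.          0.        ]
side [[-0.98, -0.11, 0.15, 349.12], [-0.19, 0.56, -0.81, 1010.34], [0.01, -0.82, -0.57, 862.74], [0.0, 0.0, 0.0, 1.0]] 44.74592238182488 [-0.14007959  0.          0.          0.          0.        ]
wrist [[0.3, -0.9, -0.31, 268.13], [-0.95, -0.29, -0.1, -568.47], [-0.0, 0.32, -0.95, 373.46], [0.0, 0.0, 0.0, 1.0]] 59.04750401878716 [-0.08287317  0.          0.          0.          0.        ]
0.15 [ 190.43946908 -594.91418571  226.33970559] [-3.14055766e+00  1.06788846e-05  3.09812754e-01] 0.998295026898933
```

View pics/scene0.png

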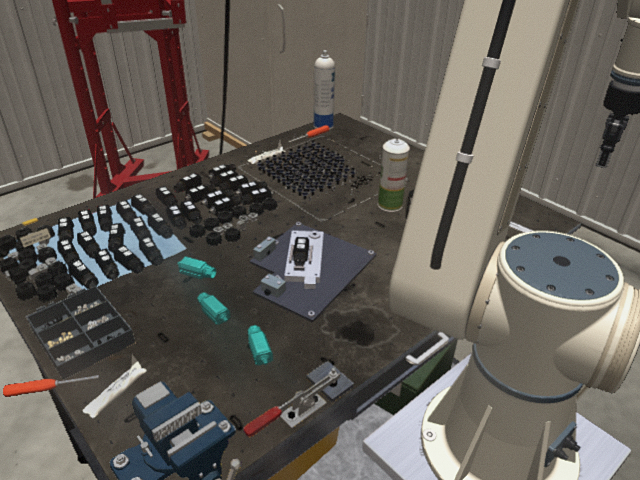

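View pics/side0.png

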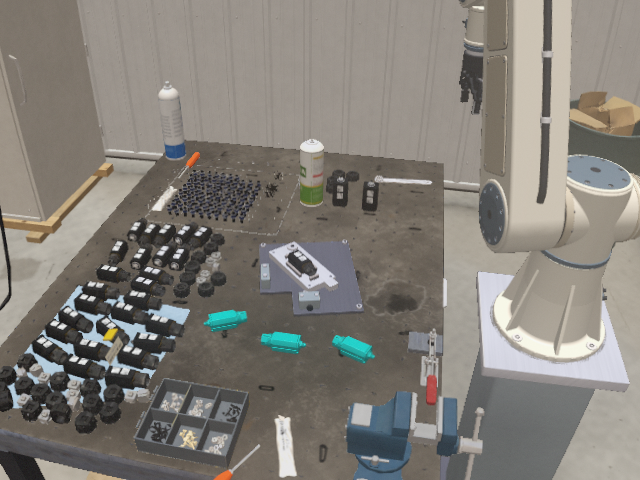

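The station and the carrier with the black module are at about (305,270) in side and (305,265) in scene. The green can is at side (312,180), and the standing modules are at side (340,190) and (370,195). The turquoise parts are decoys. I'll enlarge the station.

Run:
```python
import cv2
a=cv2.imread('pics/side0.png')[225:325,245:375]; b=cv2.imread('pics/scene0.png')[210:330,235:385]
cv2.imwrite('pics/c1.png',cv2.resize(a,None,fx=6,fy=6,interpolation=2)); cv2.imwrite('pics/c2.png',cv2.resize(b,None,fx=5,fy=5,interpolation=2))
```

```text
(no output)
```

View pics/c1.png

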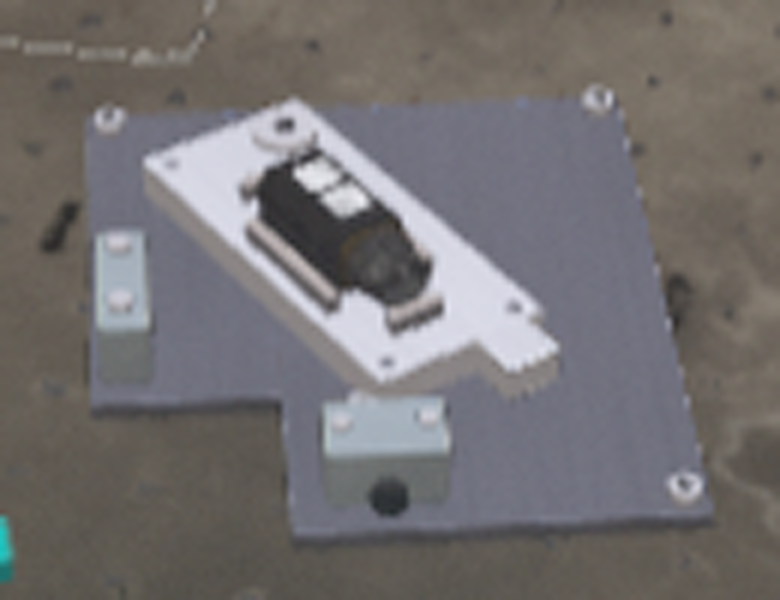

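View pics/c2.png

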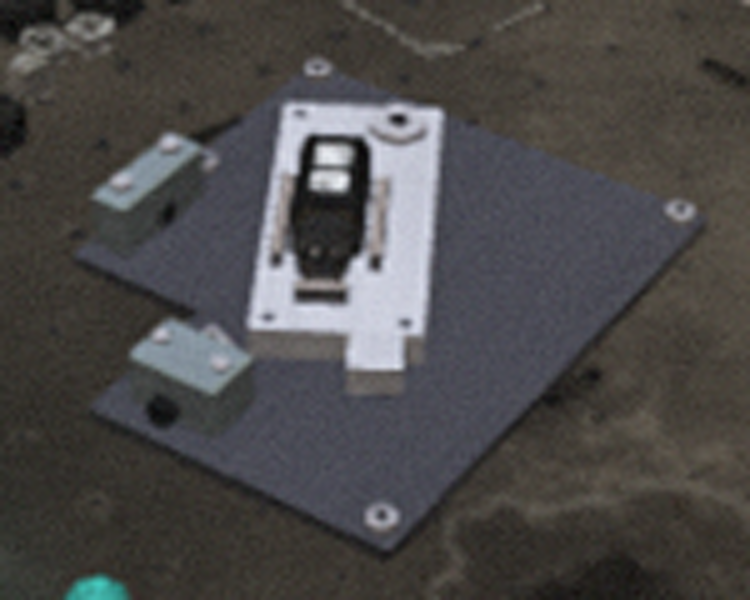

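```bash
cat > fit.py <<'E'
from h import *
def rigid(A,B):
    A=np.array(A,float);B=np.array(B,float)[:,:2];a=A.mean(0);b=B.mean(0)
    X=A-a;Y=B-b; th=np.arctan2((X[:,0]*Y[:,1]-X[:,1]*Y[:,0]).sum(),(X*Y).sum())
    R=np.array([[np.cos(th),-np.sin(th)],[np.sin(th),np.cos(th)]]); t=b-R@a
    return th,R,t,np.linalg.norm(A@R.T+t-B,axis=1)
E
python3 - <<'E'
from fit import *
L=lambda t:pickle.load(open(f'pics/{t}.pkl','rb'))
fs,fc=L('side0'),L('scene0')
S=[(82,-45),(-145,-45),(-145,223),(10,223),(82,145)]
us=np.array([(88,118),(622,105),(712,518),(292,530),(92,405)])/6+[245,225]
uc=np.array([(318,65),(705,220),(388,550),(93,408),(78,257)])/5+[235,210]
C=[(-20,-20),(56,-20),(56,150),(-12,172),(12,172)]
cs=np.array([(295,97),(145,160),(378,383),(558,348),(515,372)])/6+[245,225]
cc=np.array([(443,106),(283,102),(248,328),(404,370),(347,370)])/5+[235,210]
np.set_printoptions(precision=2,suppress=True)
for f,u,c in((fs,us,cs),(fc,uc,cc)):
    th,R,t,e=rigid(S,plane(f,u,8)); print('station',th,t,e)
    th2,R2,t2,e=rigid(C,plane(f,c,24)); print('carrier',th2,t2,e,'rel',th2-th)
    print('corner',R2@[-20,130]+t2,'tongue',R2@[0,172]+t2)
print(plane(fs,[(312,203),(341,205),(370,208)],0))
E
```

```text
station 0.25508485140120307 [ 599.69 -126.47] [1.63 5.13 1.53 4.53 1.35]
carrier 0.7930338564701174 [ 601.38 -127.7 ] [2.47 0.97 1.12 0.94 2.28] rel 0.5379490050689143
corner [494.73 -50.73] tongue [478.84  -7.01]
station 0.26451206625327867 [ 599.17 -130.13] [2.15 3.66 2.88 1.85 2.02]
carrier 0.8029544234210149 [ 602.04 -130.18] [2.77 0.89 0.62 1.11 2.64] rel 0.5384423571677361
corner [494.62 -54.28] tongue [478.3  -10.71]
[[ 600.16 -385.91    0.  ]
 [ 517.69 -391.55    0.  ]
 [ 435.29 -391.94    0.  ]]
```

Both views agree: the station is at (600,-128) with heading 0.26, and the carrier is turned 0.54 rad. I'll go above a point behind the corner with the fingers shut.

```bash
python3 -m inch '[[0,0,0,0.5,-0.45,0,1],[0,0,0,1,-0.94,0,1],[0,0,0,1,-0.94,0,1],[0,0,0,1,-0.94,0,1],[0,0,0,1,-0.94,0,1],[0,0,0,1,-0.94,0,1],[0,0,0,1,-0.94,0,1],[0,0,0,1,-0.94,0,1]]' 40
python3 -m inch '[[0,0,0,1,-0.94,0,1],[0,0,0,1,-0.94,0,1],[0,0,0,1,-0.94,0,1],[0,0,0,1,-0.94,0,1],[0,0,0,1,-0.94,0,1],[0,0,0,1,-0.94,0,1],[0,0,0,1,-0.94,0,1],[0,0,0,1,-0.94,0,1]]'
python3 -m inch '[[0,0,-0.039,0.7,-0.65,0,1],[0,0,-0.039,0,0,0,1],[0,0,-0.039,0,0,0,1],[0,0,-0.039,0,0,0,1],[0,0,0,0,0,0,1]]'
```

```text
clock: 0.82
eef_pos: [315.9, -368.2, 226.8]
tcp_rot: [-3.141, -0.0, 0.31]
contact_force: [0.5, -0.1, 0.0]
opening: -0.001
grasp_force: 0.0
clock: 1.48
eef_pos: [448.6, -128.3, 226.9]
tcp_rot: [-3.141, -0.0, 0.31]
contact_force: [0.1, -0.4, 0.1]
opening: -0.0
grasp_force: 0.0
clock: 1.9
eef_pos: [459.8, -108.9, 226.7]
tcp_rot: [-3.141, 0.0, 0.806]
contact_force: [-0.7, 0.7, -0.7]
opening: 0.001
grasp_force: 0.0
```

Run:
```python
from h import *
f=snap('wrist','w1'); s=r.sense(); t=s['eef_pos']
print(f['cam_to_world'][:3,3], proj(f,[[t[0],t[1],t[2]-22],[477,-77,8],[494.7,-52.5,24]]))
```

```text
[516.08817741 -47.91654963 373.9084881 ] [[325.55925243 293.62133521]
 [311.9185402  154.44035571]
 [306.02651691 119.60402704]]
```

View pics/w1.png

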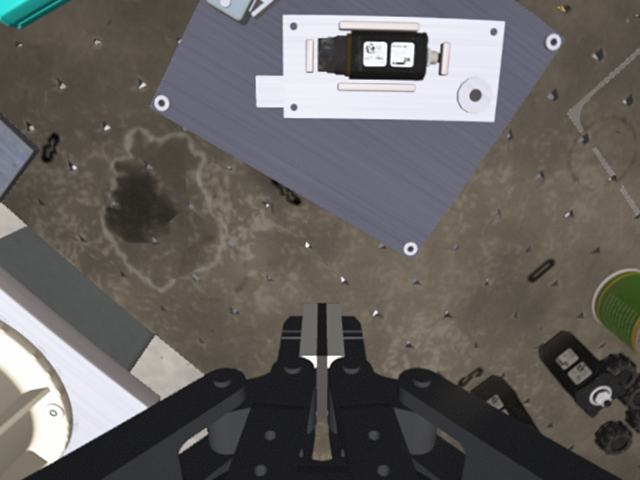

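The wrist view shows the carrier clearly, with plate corners at (283,117), (495,122), (504,21) and (283,14), and the pin at (476,96). The fingers are shut at (322,330). I'll refine the pose from this view.

Run:
```python
from fit import *
np.set_printoptions(precision=2,suppress=True)
f=pickle.load(open('pics/w1.pkl','rb'))
th,R,t,e=rigid([(-20,150),(-20,-20),(56,-20),(56,150)],plane(f,[(283,117),(495,122),(504,21),(283,14)],24)); print(th,t,e)
print('pin',plane(f,[(475.5,96)],31))
s=r.sense(); p=s['eef_pos'][:2]; print('TCP in carrier',R.T@(p-t),'yaw',s['tcp_rot'])
```

```text
0.7927650722936582 [ 604.31 -129.72] [0.72 1.3  0.55 0.31]
pin [[ 604.01 -130.42   31.  ]]
TCP in carrier [-86.7 117.3] yaw [-3.14  0.    0.8 ]
```

```bash
python3 -m inch '[[0,0,0,0.7,-0.14,0,1],[0,0,0,0.7,-0.14,0.5,1],[0,0,0,0,0,1,1],[0,0,0,0,0,1,1],[0,0,0,0,0,1,1],[0,0,0,0,0,1,1],[0,0,0,0,0,1,1],[0,0,0,0,0,0.5,1]]'
python3 -m inch '[[0,0,0,0,0,0.5,1],[0,0,0,0,0,0.5,1],[0,0,0,0,0,0.4,1],[0,0,0,0,0,0.2,1],[0,0,0,0,0,0,1]]'
```

```text
clock: 2.62
eef_pos: [478.0, -79.5, 74.4]
tcp_rot: [-3.139, 0.002, 0.794]
contact_force: [-1.2, -0.5, 0.3]
opening: -0.003
grasp_force: 0.0
clock: 3.03
eef_pos: [479.0, -79.7, 36.0]
tcp_rot: [-3.14, 0.001, 0.798]
contact_force: [-0.7, 0.6, -0.5]
opening: -0.004
grasp_force: 0.0
```

```bash
python3 -m inch '[[0,0,0,0.12,0,0,1],[0,0,0,0.12,0,0,1],[0,0,0,0.12,0,0,1],[0,0,0,0.12,0,0,1],[0,0,0,0.08,0,0,1],[0,0,0,0.08,0,0,1],[0,0,0,0,0,0,1]]'
python3 -m inch '[[0,0,0,0.06,0,0,1],[0,0,0,0.06,0,0,1],[0,0,0,0.06,0,0,1],[0,0,0,0.06,0,0,1]]'
python3 - <<'E'
from fit import *
s=r.sense();t=np.array([603,-129.5]);th=.793;R=np.array([[np.cos(th),-np.sin(th)],[np.sin(th),np.cos(th)]])
print(R.T@(s['eef_pos'][:2]-t),s['contact_force'])
E
```

```text
clock: 3.62
eef_pos: [491.4, -68.1, 37.1]
tcp_rot: [3.141, -0.0, 0.8]
contact_force: [-0.0, 0.3, -0.4]
opening: 0.001
grasp_force: 0.0
clock: 3.95
eef_pos: [495.1, -64.0, 36.9]
tcp_rot: [-3.142, 0.0, 0.8]
contact_force: [0.3, 0.0, -0.4]
opening: -0.001
grasp_force: 0.0
[-29.03658745 122.78018794] [ 0.30580037  0.00766636 -0.35663556]
```

```bash
python3 -m inch '[[0,0,0,0.06,0,0,1],[0,0,0,0.06,0,0,1]]'
python3 -m inch '[[0,0,0,0.06,0,0,1],[0,0,0,0.06,0,0,1]]'
python3 -m inch '[[0,0,0,0.06,0,0,1],[0,0,0,0.06,0,0,1]]'
```

```text
clock: 4.12
eef_pos: [497.3, -61.9, 36.9]
tcp_rot: [-3.142, 0.0, 0.8]
contact_force: [-0.2, 0.7, -0.0]
opening: -0.001
grasp_force: 0.0
clock: 4.28
eef_pos: [499.4, -59.7, 36.9]
tcp_rot: [-3.142, 0.0, 0.8]
contact_force: [-1.2, -0.3, -0.3]
opening: 0.001
grasp_force: 0.0
clock: 4.45
eef_pos: [501.5, -57.5, 36.9]
tcp_rot: [-3.142, -0.0, 0.8]
contact_force: [-0.0, 0.0, 0.3]
opening: -0.001
grasp_force: 0.0
```

Run:
```python
from h import *
f=snap('wrist','w2'); im=f['pixels'][:,:,::-1]; print(r.sense()['contact_force'])
cv2.imwrite('pics/w2c.png',im[0:480,80:640])
```

```text
[ 0.60809865  0.2387611  -0.51308585]
```

View pics/w2c.png

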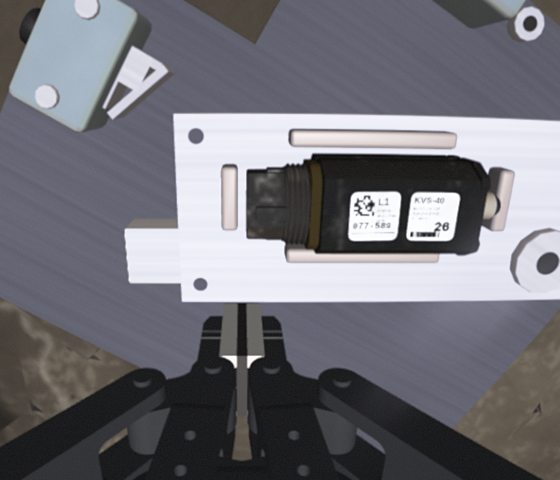

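The fingers are shut just behind the plate's rear face at crop (242,303), the tongue is at (150,255) and the catch at (135,80). Now I'll push along the arc and watch the force.

```bash
python3 -m inch '[[0,0,0.005,0.08,-0.02,0,1],[0,0,0.005,0.08,-0.02,0,1],[0,0,0.005,0.08,-0.02,0,1],[0,0,0.005,0.08,-0.02,0,1]]'
python3 -m inch '[[0,0,0.005,0.08,-0.02,0,1],[0,0,0.005,0.08,-0.02,0,1],[0,0,0.005,0.08,-0.02,0,1],[0,0,0.005,0.08,-0.02,0,1]]'
```

```text
clock: 4.83
eef_pos: [505.8, -50.5, 36.9]
tcp_rot: [3.142, -0.0, 0.735]
contact_force: [0.1, -0.3, -0.3]
opening: -0.001
grasp_force: 0.0
clock: 5.17
eef_pos: [510.6, -43.7, 36.9]
tcp_rot: [-3.142, -0.0, 0.673]
contact_force: [0.7, -0.1, -0.2]
opening: 0.0
grasp_force: 0.0
```

```bash
cat > meas.py <<'E'
from fit import *
PIN=np.array([603,-129.7]); ST=0.26
def meas(tag,n='side'):
    f=snap(n,tag); hsv=cv2.cvtColor(f['pixels'],cv2.COLOR_RGB2HSV)
    m=((hsv[...,2]>165)&(hsv[...,1]<60))
    v,u=np.nonzero(m); uv=np.c_[u,v]; P=depthpt(f,uv)
    d=np.hypot(*(P[:,:2]-PIN).T); k=(abs(P[:,2]-24)<6)&(d<190)
    P=plane(f,uv[k],24)[:,:2]; m2=np.zeros(m.shape,np.uint8); m2[v[k],u[k]]=1
    box=cv2.minAreaRect(np.float32(P)); b=cv2.boxPoints(box)
    e=max((b[1]-b[0],b[2]-b[1]),key=np.linalg.norm); a=np.arctan2(e[1],e[0])%np.pi-np.pi/2
    s=r.sense(); th=a; R=np.array([[np.cos(th),-np.sin(th)],[np.sin(th),np.cos(th)]])
    print(tag,k.sum(),'size',np.round(box[1],1),'heading',round(a,3),'rel',round(a-ST,3),'tcp in carrier',np.round(R.T@(s['eef_pos'][:2]-PIN),1),'yaw',round(s['tcp_rot'][2],3),np.round(s['contact_force'],1))
E
python3 -c "
from meas import *
meas('m1s');meas('m1c','scene');meas('m1w','wrist')"
```

```text
m1s 802 size [227.4 193.9] heading -0.904 rel -1.164 tcp in carrier [-124.7  -19.2] yaw 0.672 [0.5 0.2 0.1]
m1c 604 size [ 84.7 189.1] heading 0.736 rel 0.476 tcp in carrier [-10.7 125.7] yaw 0.674 [-0.4 -0.3  0.8]
m1w 38660 size [ 99.  188.2] heading 0.792 rel 0.532 tcp in carrier [ -3.8 126.2] yaw 0.674 [ 0.   0.4 -0.3]
```

View pics/m1w.png

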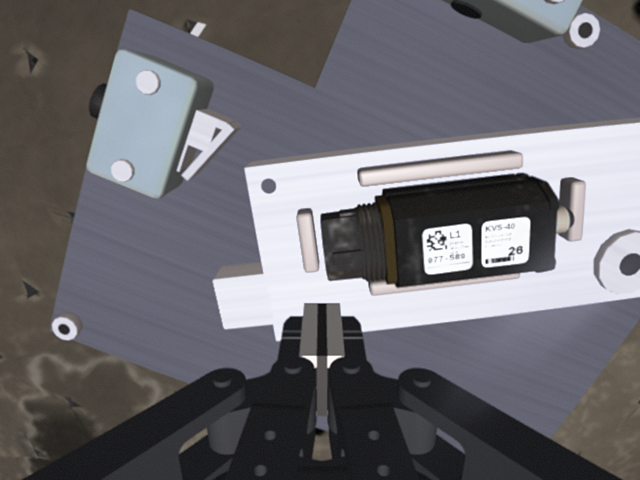

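```bash
python3 -c "
from h import *
f=pickle.load(open('pics/m1w.pkl','rb'))
uv=[(314,310),(330,310),(314,325),(330,325),(314,350),(310,270),(300,330),(262,320),(270,360),(150,350)]
print(np.round(depthpt(f,uv),1)); s=r.sense(); print(s['eef_pos'],s['tcp_rot']); print(f['cam_to_world'])"
```

```text
[[515.9 -34.   49.4]
 [519.8 -38.1  50.3]
 [516.9 -33.4  61.9]
 [520.3 -37.5  62.1]
 [516.7 -33.9  75.7]
 [522.1 -26.9  34.9]
 [510.6 -32.3  57.9]
 [487.3 -27.7  24.3]
 [463.2 -47.3   8.7]
 [429.4   1.8   7.6]]
[510.51785188 -43.75065084  36.87062491] [3.14157976e+00 1.08780550e-05 6.74391641e-01]
[[ 6.23554987e-01 -7.40753775e-01 -2.49926035e-01  5.74206173e+02]
 [-7.81778565e-01 -5.90338858e-01 -2.00804152e-01  9.26227957e+00]
 [ 1.20538389e-03  3.20599247e-01 -9.47214162e-01  1.84142136e+02]
 [ 0.00000000e+00  0.00000000e+00  0.00000000e+00  1.00000000e+00]]
```

```bash
python3 -c "
from h import *
f=pickle.load(open('pics/m1w.pkl','rb'))
t=np.array([510.5,-43.75,36.87]);ex=np.array([.781,.625,0]);ey=np.array([.625,-.781,0])
for a in (-11,0,11):
  for z in (-22,-10,0,10): print(a,z,proj(f,t+ex*a+[0,0,z]).round(0))
for v in range(294,330,3): print(v,depthpt(f,[(314,v),(330,v)]).round(1).tolist())
"
```

```text
-11 -22 [[325. 315.]]
-11 -10 [[325. 329.]]
-11 0 [[325. 342.]]
-11 10 [[326. 356.]]
0 -22 [[325. 293.]]
0 -10 [[325. 306.]]
0 0 [[325. 318.]]
0 10 [[326. 331.]]
11 -22 [[325. 270.]]
11 -10 [[325. 282.]]
11 0 [[326. 293.]]
11 10 [[326. 305.]]
294 [[510.6, -37.6, 23.6], [515.0, -42.7, 24.1]]
297 [[509.6, -38.4, 23.8], [513.9, -43.6, 24.1]]
300 [[508.5, -39.3, 23.7], [512.9, -44.4, 24.3]]
303 [[516.4, -33.6, 45.3], [520.3, -37.9, 46.0]]
306 [[516.6, -33.4, 48.1], [520.4, -37.7, 48.7]]
309 [[517.0, -33.2, 51.3], [520.0, -38.0, 50.1]]
312 [[516.4, -33.6, 52.1], [519.6, -38.3, 51.3]]
315 [[516.6, -33.5, 54.6], [520.0, -37.9, 54.5]]
318 [[516.6, -33.6, 56.7], [519.9, -37.9, 56.5]]
321 [[516.9, -33.4, 59.3], [520.1, -37.7, 59.1]]
324 [[516.6, -33.6, 60.6], [520.2, -37.6, 61.2]]
327 [[516.9, -33.4, 63.2], [519.5, -38.1, 61.6]]
```

The shut fingertips are at about z 45, well above where the stated geometry puts them, so they passed over the plate and it hasn't moved. I'll back off behind the rear side and lower in small steps, measuring tip height and force.

```bash
python3 -m inch '[[0,0,-0.038,0,0,0,1],[0,0,0,-0.6,0,0,1],[0,0,0,-0.6,0.05,0,1],[0,0,0,-0.6,0.05,0,1],[0,0,0,0,0,0,1],[0,0,0,0,0,0.2,1],[0,0,0,0,0,0.2,1],[0,0,0,0,0,0,1]]'
python3 -c "
from h import *
f=snap('wrist','w3'); s=r.sense(); print(s['eef_pos'],s['tcp_rot'],s['contact_force'])
for v in range(294,315,3): print(v,depthpt(f,[(314,v),(330,v)]).round(1).tolist())
f=snap('side','s3'); u=proj(f,s['eef_pos'])[0].astype(int); print(u)
a=f['pixels'][u[1]-60:u[1]+40,u[0]-65:u[0]+65,::-1]; cv2.imwrite('pics/s3c.png',cv2.resize(a,None,fx=6,fy=6,interpolation=2))
"
```

```text
clock: 5.98
eef_pos: [480.5, -77.5, 26.0]
tcp_rot: [-3.141, 0.0, 0.793]
contact_force: [0.3, 0.3, 0.1]
opening: 0.002
grasp_force: 0.0
[480.54170702 -77.40509016  26.22126127] [-3.14081156e+00  4.66888196e-04  7.93423815e-01] [-0.50839586  0.34982273 -0.12051297]
294 [[478.5, -72.7, 8.9], [483.0, -77.9, 7.8]]
297 [[477.0, -74.1, 7.6], [482.4, -78.5, 9.0]]
300 [[475.8, -75.3, 7.3], [481.0, -79.9, 8.0]]
303 [[485.2, -66.5, 34.7], [489.3, -70.7, 34.5]]
306 [[485.1, -66.7, 36.7], [489.2, -70.6, 36.9]]
309 [[485.3, -66.5, 39.4], [489.6, -70.2, 40.2]]
312 [[485.2, -66.6, 41.4], [489.4, -70.3, 42.1]]
[338 265]
```

View pics/s3c.png

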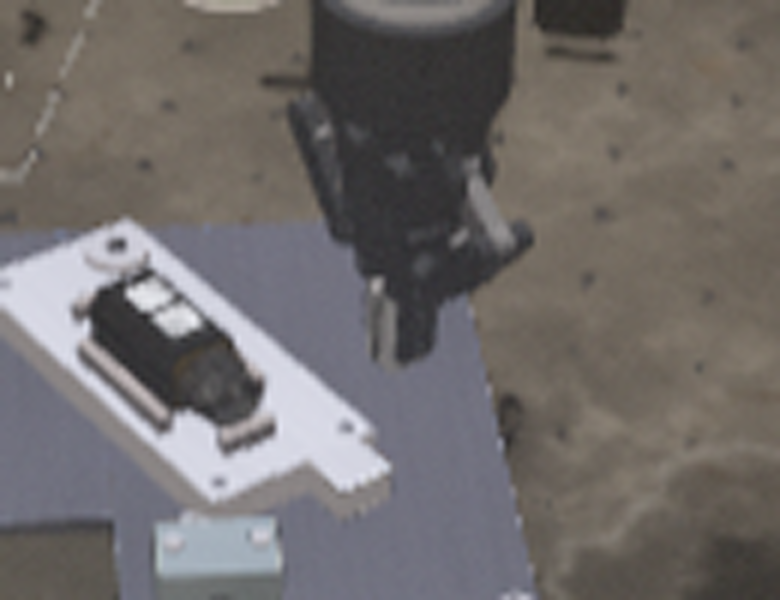

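The side crop confirms it: the fingertip at crop (385,365) still hangs above the station, about 8 mm above the reported TCP. I'll lower a further 17 mm.

```bash
python3 -m inch '[[0,0,0,0,0,0.2,1],[0,0,0,0,0,0.2,1],[0,0,0,0,0,0,1]]'
python3 -m inch '[[0,0,0,0,0,0.14,1],[0,0,0,0,0,0.14,1],[0,0,0,0,0,0,1]]'
python3 -c "
from h import *
f=snap('wrist','w4')
for v in range(294,312,3): print(v,depthpt(f,[(314,v),(330,v)]).round(1).tolist())"
```

```text
clock: 6.33
eef_pos: [480.2, -77.4, 15.9]
tcp_rot: [-3.141, 0.001, 0.794]
contact_force: [-0.4, -0.8, 0.1]
opening: -0.006
grasp_force: 0.0
clock: 6.58
eef_pos: [480.3, -77.6, 9.2]
tcp_rot: [-3.141, 0.0, 0.794]
contact_force: [-0.8, 0.5, -0.0]
opening: -0.0
grasp_force: 0.0
294 [[484.1, -67.4, 8.2], [488.5, -71.7, 8.4]]
297 [[483.1, -68.3, 8.2], [487.3, -73.0, 7.3]]
300 [[482.3, -69.1, 8.5], [486.7, -73.6, 8.2]]
303 [[485.2, -66.5, 18.6], [489.4, -70.5, 18.6]]
306 [[485.2, -66.5, 20.7], [489.7, -70.1, 22.0]]
309 [[484.9, -66.8, 22.2], [489.3, -70.5, 23.2]]
```

```bash
python3 -m inch '[[0,0,0,0,0,0.12,1],[0,0,0,0.1,0,0,1],[0,0,0,0.1,0,0,1],[0,0,0,0.1,0,0,1],[0,0,0,0.1,0,0,1],[0,0,0,0.1,0,0,1],[0,0,0,0.06,0,0,1]]'
python3 -m inch '[[0,0,0,0.06,0,0,1],[0,0,0,0.06,0,0,1],[0,0,0,0.06,0,0,1],[0,0,0,0.06,0,0,1]]'
```

```text
clock: 7.22
eef_pos: [490.9, -67.4, 7.0]
tcp_rot: [3.141, -0.0, 0.794]
contact_force: [0.1, 0.4, -0.2]
opening: 0.003
grasp_force: 0.0
clock: 7.55
eef_pos: [494.0, -63.5, 6.8]
tcp_rot: [-3.141, 0.001, 0.794]
contact_force: [-4.3, -3.4, 4.4]
opening: 0.004
grasp_force: 3.0
```

Contact made at about 5 N. Now the arc push.

```bash
python3 -m inch '[[0,0,0.005,0.08,-0.02,0,1],[0,0,0.005,0.08,-0.02,0,1],[0,0,0.005,0.08,-0.02,0,1],[0,0,0.005,0.08,-0.02,0,1],[0,0,0.005,0.08,-0.02,0,1],[0,0,0.005,0.08,-0.02,0,1]]'
python3 -m inch '[[0,0,0.005,0.08,-0.02,0,1],[0,0,0.005,0.08,-0.02,0,1],[0,0,0.005,0.08,-0.02,0,1],[0,0,0.005,0.08,-0.02,0,1],[0,0,0.005,0.08,-0.02,0,1],[0,0,0.005,0.08,-0.02,0,1]]'
python3 - <<'E'
from meas import *
meas('m2w','wrist');meas('m2c','scene')
E
```

```text
clock: 8.05
eef_pos: [500.1, -53.3, 6.8]
tcp_rot: [-3.14, 0.002, 0.699]
contact_force: [-4.9, -4.2, 5.2]
opening: 0.0
grasp_force: 3.2
clock: 8.55
eef_pos: [508.0, -43.6, 6.8]
tcp_rot: [-3.141, 0.002, 0.604]
contact_force: [-3.4, -4.1, 3.7]
opening: 0.001
grasp_force: 2.7
m2w 52005 size [ 75.9 173.6] heading 0.604 rel 0.344 tcp in carrier [-28.9 124.9] yaw 0.603 [-3.7 -1.7  3. ]
m2c 463 size [ 76.3 189.4] heading 0.61 rel 0.35 tcp in carrier [-28.1 125. ] yaw 0.605 [-3.3 -2.3  2.7]
```

```bash
python3 -m inch '[[0,0,0.005,0.08,-0.02,0,1],[0,0,0.005,0.08,-0.02,0,1],[0,0,0.005,0.08,-0.02,0,1],[0,0,0.005,0.08,-0.02,0,1],[0,0,0.005,0.08,-0.02,0,1],[0,0,0.005,0.08,-0.02,0,1]]'
python3 -m inch '[[0,0,0.005,0.08,-0.02,0,1],[0,0,0.005,0.08,-0.02,0,1],[0,0,0.005,0.08,-0.02,0,1],[0,0,0.005,0.08,-0.02,0,1]]'
python3 - <<'E'
from meas import *
meas('m3w','wrist')
E
```

```text
clock: 9.15
eef_pos: [517.4, -34.2, 6.8]
tcp_rot: [-3.141, 0.0, 0.509]
contact_force: [-3.0, -2.7, 0.8]
opening: 0.003
grasp_force: 2.0
clock: 9.48
eef_pos: [522.9, -29.3, 6.8]
tcp_rot: [3.142, 0.002, 0.447]
contact_force: [-6.7, -9.5, 5.3]
opening: -0.0
grasp_force: 4.9
m3w 51195 size [ 76.3 175.3] heading 0.448 rel 0.188 tcp in carrier [-28.3 125.2] yaw 0.446 [-4.  -5.6  2.1]
```

```bash
python3 -m inch '[[0,0,0.005,0.08,-0.02,0,1],[0,0,0.005,0.08,-0.02,0,1],[0,0,0.005,0.08,-0.02,0,1],[0,0,0.005,0.08,-0.02,0,1]]'
python3 -m inch '[[0,0,0.005,0.08,-0.02,0,1],[0,0,0.005,0.08,-0.02,0,1],[0,0,0.005,0.08,-0.02,0,1]]'
python3 -m inch '[[0,0,0.0025,0.04,-0.01,0,1],[0,0,0.0025,0.04,-0.01,0,1],[0,0,0.0025,0.04,-0.01,0,1],[0,0,0.0025,0.04,-0.01,0,1]]'
python3 - <<'E'
from meas import *
meas('m4w','wrist')
E
```

```text
clock: 9.87
eef_pos: [530.0, -23.9, 6.7]
tcp_rot: [3.142, 0.001, 0.384]
contact_force: [-3.3, -5.1, 1.7]
opening: 0.002
grasp_force: 2.5
clock: 10.12
eef_pos: [535.1, -20.3, 6.7]
tcp_rot: [3.141, 0.001, 0.337]
contact_force: [-4.1, -5.7, 1.7]
opening: 0.0
grasp_force: 2.7
clock: 10.45
eef_pos: [538.3, -18.2, 6.7]
tcp_rot: [3.141, 0.001, 0.306]
contact_force: [-4.7, -6.0, 2.0]
opening: 0.001
grasp_force: 2.8
m4w 50544 size [ 85.4 172.6] heading 0.369 rel 0.109 tcp in carrier [-20.  127.3] yaw 0.305 [-2.7 -5.2  0.5]
```

```bash
python3 -m inch '[[0,0,0.0025,0.04,-0.01,0,1],[0,0,0.0025,0.04,-0.01,0,1],[0,0,0.0025,0.04,-0.01,0,1]]'
python3 -m inch '[[0,0,0.0025,0.04,-0.01,0,1],[0,0,0.0025,0.04,-0.01,0,1]]'
python3 - <<'E'
from h import *
f=snap('wrist','w5'); print(r.sense()['contact_force'],r.sense()['tcp_rot'])
E
```

```text
clock: 10.75
eef_pos: [541.4, -16.2, 6.7]
tcp_rot: [-3.141, -0.0, 0.282]
contact_force: [-1.2, 0.2, -1.4]
opening: 0.001
grasp_force: 1.0
clock: 10.92
eef_pos: [543.3, -15.1, 6.8]
tcp_rot: [-3.142, -0.0, 0.267]
contact_force: [-1.9, -0.8, -1.1]
opening: -0.0
grasp_force: 1.0
[-1.22925454 -1.26674734 -0.38825172] [-3.14150577e+00 -1.06786954e-04  2.66099944e-01]
```

View pics/w5.png

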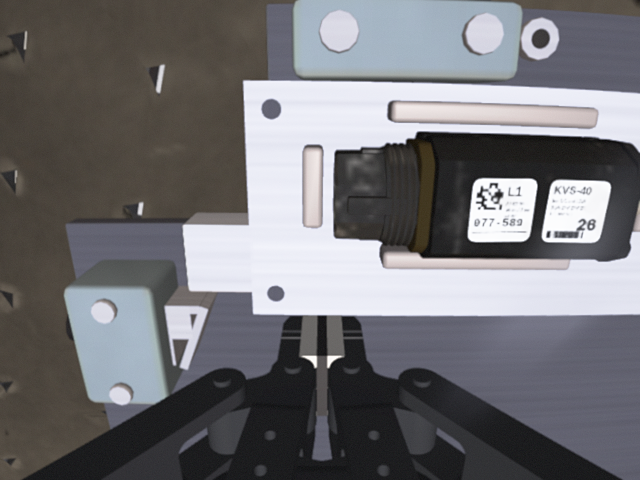

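The force has dropped. The picture shows the catch nose at (212,295) out behind the tongue's rear side at (215,291), and the module in its nest. I'll back off and check.

```bash
python3 -m inch '[[0,0,0,-0.2,0,0,1],[0,0,0,-0.6,0,0,1],[0,0,0,-0.6,0,0,1],[0,0,0,0,0,-0.8,1],[0,0,0,0,0,-1,1],[0,0,0,0,0,-1,1],[0,0,0,0,0,-1,1],[0,0,0,0,0,0,1]]'
python3 - <<'E'
from fit import *
f=snap('wrist','w6'); print(r.sense()['contact_force'])
cv2.imwrite('pics/w6v.png',f['pixels'][:,:,::-1])
E
```

```text
clock: 11.63
eef_pos: [512.6, -24.6, 106.4]
tcp_rot: [3.139, -0.008, 0.267]
contact_force: [1.3, -0.7, 0.9]
opening: 0.002
grasp_force: 0.0
[-0.57194457 -0.9455588  -0.2594062 ]
```

View pics/w6v.png

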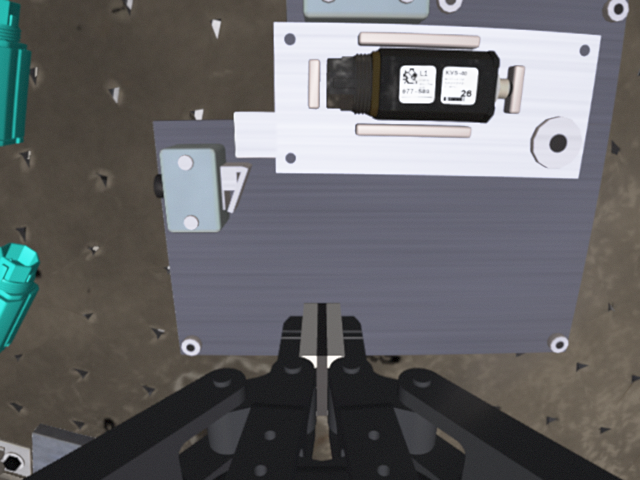

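The catch nose at (245,167) is out behind the tongue (rear edge at row 157), and the module is flat in its nest. One numeric check of the heading before handing in.

Run:
```python
from h import *
f=pickle.load(open('pics/w6.pkl','rb'))
def hd(a): d=a[1]-a[0]; return np.arctan2(d[1],d[0])
c=plane(f,[(276,173),(578,178)],24); s=plane(f,[(180,354),(569,354)],8)
b=plane(f,[(191,347),(560,344)],10); n=plane(f,[(247,167)],26); 
print('rel edge',hd(c)-hd(s),'rel bolts',hd(c)-hd(b))
a=hd(c)+np.pi/2; R=np.array([[np.cos(a),-np.sin(a)],[np.sin(a),np.cos(a)]])
pin=plane(f,[(556,143)],31)[0,:2]; te=plane(f,[(235,157)],24)[0,:2]
print('nose in carrier',R.T@(n[0,:2]-pin),'tongue corner',R.T@(te-pin))
```

```text
rel edge -0.0006839569869361295 rel bolts -0.010790766720303324
nose in carrier [-16.15545126 165.02664801] tongue corner [-11.06450283 171.67975291]
```

The heading is within 0.01 rad of home. The nose is at y 165, fully out, and behind the tongue, so I'm handing in.

```bash
python3 -c "
from rig import r
print(r.sign_off())"
```

```text
the job is handed in; nothing more can be done
None
```

The job is handed in: before sign-off the carrier measured within about 0.01 rad of home, with the catch out behind the tongue, the module lying in its nest and the arm clear; the highest contact force read was about 13 N, and nothing touched the can or standing modules (no verdict was returned).

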